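Set the grain mill's grind and lock it

ROBOT

A 6-joint arm with a two-finger parallel gripper is mounted at the origin on the work surface. World frame = base frame: x ahead of the robot, y to its left, z up, the work surface at z = 0. Lengths are in m, angles in degrees, forces in N, time in s.
With the tool pointing down it reaches from about 0.35 to 0.725 m from the base axis. Payload 6 kg.
Tool frame: the origin (TCP) lies midway between the tips of the shut fingers; the grasp point (between the pads) lies 19 mm behind it; z points along the fingers, y is the line along which they close (so a half turn about z gives the same grasp; the last joint's range is limited). The gripper opens to 85 mm and grips with 20 to 120 N. Pads are 22 mm wide; open, the fingers measure 114 mm over their backs; the gripper's body (76 mm by 85 mm) begins 54 mm behind the grasp point. The pads swing forward as they close: fully open they stand 13 mm farther back than shut.
Start: joints at [-57.829, 2.303, 4.859, 0, -92.561, -19.12], TCP at [0.136, -0.584, 0.231] pointing down, gripper open.
Joint ranges: [-146.85, 146.85], [-73.84, 115.35], [-62.03, 85.46], [-188.31, 113.3], [-161.28, -10.13], [-171.36, 171.36]. Speed limits (degrees/s): [147.25, 147.25, 172.46, 180, 180, 180].

INTERFACE

Orientations are given as [roll, pitch, yaw] about the fixed x, y, z axes, in that order (R = Rz(yaw) Ry(pitch) Rx(roll)).
In Python, from bench import arm gives the robot as it stands.
- The arm moves only by the tool step_arm, never from a script. Its argument "plan" is a list of rows, each an object with "offset": the shift along the tool's x, y, z in mm, a list of three; "twist": the turn about the tool's z in rad; "grip": the closure, from 0 (fully open) to 1 (shut). In form: [{"offset": [x, y, z], "twist": twist, "grip": grip}, ...]. A call has 1 to 10 rows; each row is the pose to reach, as a shift and turn from the pose commanded when the call began, along the tool's axes at that moment; what a row does not reach only later rows make up. A row lasts 1/8 s, in which the tool goes at most 62.5 mm and 10.7 degrees, less where a joint would pass 70% of its speed; a pose out of reach is approached as far as the arm can. A call with a gripper value outside its range is refused whole. The fingers move at their own pace and stop on an object; "newtons" is the grip in N (left out, the last holds). Time passes only in rows, so rows that repeat a pose let the fingers close. It gives the time, the measured TCP pose, the force, the opening and the grip force at its end, in the units of the state.
- arm.get_state(): the state, without advancing time (a new reading comes with each control period).
- arm.get_image(name): name is "scene" or "top" or "wrist"; returns a dict with "color" (420x560x3 uint8, red, green, blue), "range_z" (420x560 float32, m along the optical axis (not along the pixel's ray), 0 where there is no reading), "fov_y" (degrees; the focal length in pixels is half the picture's height over the tangent of half this angle, whatever the lens; pixels are square), "cx", "cy" (the principal point, pixels), "rvec" (rotation vector, rad) and "tvec" (3), from world to camera coordinates, as OpenCV has them; the wrist camera has in their place "mount" (4x4, takes a point from camera to tool coordinates, whose origin is the TCP and whose axes are the flange's). Camera axes: x right, y down, z forward; pixel columns grow to the right and rows downward; lengths in m; the calibration is good to about 2 mm. A picture is of the moment at which its call begins: read the wrist's pose just before it.
- arm.close_job(): hands the job in; it is judged then, once.
The state is a dict: "time": time; "joint_pos": joint angles; "joint_velocities": joint speeds; "tau": joint torques, N m; "eef_pos": TCP position; "eef_rot": TCP orientation; "ft_force": force on the tool from outside, world axes, zero at the start; "torque": the same for the moment, N m; "finger_gap": finger opening in m; "grasp_force": force on a finger pad.
Only numpy, scipy, OpenCV 4.12 (cv2) and the standard library are available. Lean on these libraries where they do the work, as an engineer would, in place of code of your own. Each camera call takes 0.05 s, during which the arm holds its last target. There are 200 camera calls.

TASK

Set the grain mill for milling: turn the big bar-handled knob on the sloping dial until its pointer points right at the brass marker block on the rim, then swing the lever of the lock ring beneath it clockwise, fully home against its stop, so that the setting is locked. The pointer must stay on the marker while the ring is tightened; leave the marker, dish, strainer and spoon where they are.

Things in the scene. Friction and masses are not known exactly. Their poses are not given: they have to be found in the camera images.
- mill: Grain mill, a grey casting fixed to the shelf, about 200 mm wide at the dial, with hopper (top 242 mm high), crank and spout on its left. Origin on the shelf right below the centre of the round dial face, which is 150 mm high there and slopes 30 degrees from level, down towards -x of the mill (the robot side); at yaw 0 it faces the robot.
- knob_grip (a point): Grip point of the black setting knob: a bar 70 mm long, 18 mm wide, 44 mm tall along the dial axis, on a 68 mm round hub. The point is on the dial axis, 70 mm out from the dial face, 25 mm above the bar's foot, 19 mm below its outer end. z: dial axis, out of the face (30 degrees from vertical); x: along the bar towards the pointer; y: across the bar. Turns with the knob.
- knob (a joint): Angle of the setting knob in rad, 0 to 2.6; grows as it is turned clockwise, seen looking at the dial. Light friction (0.15 N m), stays where it is left. The marker is reached by turning it 0.5 to 1.5 rad clockwise from the start.
- pointer_tip (a point): Tip of the knob's flat black pointer (10 mm wide, 6 mm thick), 76 mm from the dial axis and 41 mm out from the dial face, in line with the bar. Turns with the knob.
- mark (a point): Inner end of the brass marker block (12 mm wide, 24 mm radially, 44 mm tall) standing on the upper rim of the dial; 76 mm from the dial axis and 41 mm out from the face, so the pointer tip coincides with this point when right at the marker. The marker is stiff and is not to be moved.
- lever_grip (a point): Grip point of the lock ring's lever, on the dial's right as seen from the robot: an upright steel blade, 30 mm radially, 14 mm thick, 10 to 62 mm out from the dial face. The point is the blade's middle, 110 mm from the dial axis, 40 mm out from the face. z: parallel to the dial axis, outwards; x: radially outward; y: across the blade. Turns with the ring about the dial axis.
- lock_ring (a joint): Angle in rad of the lock ring (steel, 124 mm across, around the dial axis beneath the pointer): near 0 loose, 1.2 the hard stop (tight). Grows as the lever swings clockwise, seen looking at the dial (towards the robot). Friction 0.35 N m (3 N at the blade), stays where it is left. Does not turn the knob.
- dish: Green ceramic dish, 124 mm across, 45 mm tall, standing under the mill's spout; origin at the centre of its underside. Bystander.
- strainer: White plastic strainer, 104 mm across, 45 mm tall, with a 100 mm flat handle; origin at the centre of its underside. Bystander.
- spoon: Wooden spoon 200 mm long, 45 mm wide, lying beside the mill; origin at mid-length, at its underside. Bystander.

How it is judged:
By the outcome, as a careful person would: the job done as asked, in the order asked, and still so for the second after the job is handed in, with the robot touching nothing.
It also fails if it takes over 45 s, if anything falls off the work surface, if the arm or the gripper's body presses on something with over 40 N, if the wrist force passes 120 N, or if a joint passes its speed limit or range.

## Working session

There is one attempt and no reset: what is moved stays moved. The work goes in short steps, Python scripts to look and compute and a tool call to move; the robot and the scene stay as the last step left them, time stands still between calls to the robot, and variables do not carry over. Pictures are saved under pics/ and viewed, at most 10 in all, crops included, and the job is handed in when it is done.

Besides the shell and the picture viewer there is one more tool, called after "Call:" in YAML: its name, and indented under it one key for each argument. step_arm: Moves the arm, as the interface text tells. Its arguments: {"type":"object","properties":{"plan":{"type":"array"},"newtons":{"type":"number"}},"required":["plan"]}

```bash
mkdir -p pics; ls; cat > h.py <<'E'
import numpy as np, cv2
from bench import arm
from scipy.spatial.transform import Rotation as R
def grab(n):
    s=arm.get_state(); d=arm.get_image(n); c=d["color"]; h,w=c.shape[:2]
    f=h/2/np.tan(np.radians(d["fov_y"])/2); 
    if "mount" in d:
        T=np.eye(4); T[:3,:3]=R.from_euler('xyz',s["eef_rot"],degrees=True).as_matrix(); T[:3,3]=s["eef_pos"]
        M=T@np.array(d["mount"])
    else:
        W=np.eye(4); W[:3,:3]=cv2.Rodrigues(np.array(d["rvec"],float))[0]; W[:3,3]=np.ravel(d["tvec"]); M=np.linalg.inv(W)
    v,u=np.mgrid[:h,:w]; z=d["range_z"]
    P=np.stack([(u-d["cx"])/f*z,(v-d["cy"])/f*z,z],-1)@M[:3,:3].T+M[:3,3]
    P[z==0]=np.nan
    return c,P,M,f,(d["cx"],d["cy"])
def save(n,c): cv2.imwrite("pics/"+n,c[:,:,::-1])
E
python3 - <<'E'
from h import *
print(arm.get_state())
for n in("scene","top"):
    c,P,M,f,cc=grab(n); save(n+".png",c); np.savez(n+".npz",c=c,P=P,M=M,f=f,cc=cc); print(n,M.round(3),f,cc,np.isnan(P[...,0]).mean())
a=cv2.imread("pics/scene.png");b=cv2.imread("pics/top.png")
E
```

```text
pics
{'time': 0.0, 'joint_pos': array([-5.78297998e+01,  2.33998439e+00,  4.80091792e+00, -2.78778721e-02,
       -9.25614947e+01, -1.91194275e+01]), 'joint_velocities': array([ 0.03216726,  0.10366709,  0.01772763,  0.07200195, -0.01160618,
        0.03491746]), 'tau': array([-6.74916955e-04, -3.68201315e+01,  3.47423887e+01,  6.93228185e+00,
       -5.25143871e-03, -1.88055856e-05]), 'eef_pos': array([ 0.13549729, -0.58415616,  0.23024771]), 'eef_rot': array([ 1.79895864e+02, -6.62175269e-03, -1.66948000e+02]), 'ft_force': array([ 0.20932995,  0.28475934, -0.96447456]), 'torque': array([-0.02679752,  0.01482002,  0.01791877]), 'grasp_force': 0.0, 'finger_gap': 0.08543420972231144}
scene [[-0.266  0.786 -0.557  1.276]
 [ 0.964  0.219 -0.151  0.175]
 [ 0.003 -0.578 -0.816  1.132]
 [ 0.     0.     0.     1.   ]] 510.84545295583706 (280.6162492254692, 209.48172530314073) 0.004302721088435374
top [[ 0.008 -0.991  0.137  0.455]
 [-1.    -0.009 -0.007 -0.016]
 [ 0.008 -0.137 -0.991  1.219]
 [ 0.     0.     0.     1.   ]] 402.4313201038813 (282.6776789083719, 210.12540614823547) 0.004022108843537415
```

View pics/scene.png

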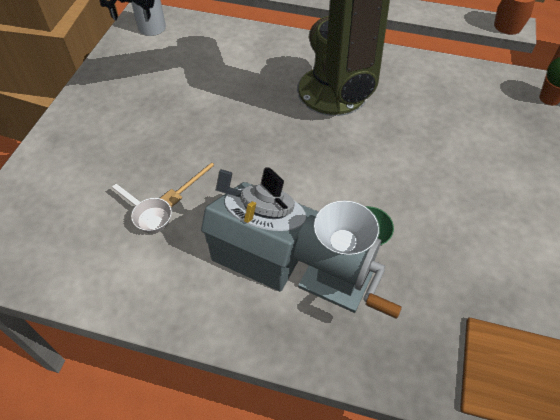

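View pics/top.png

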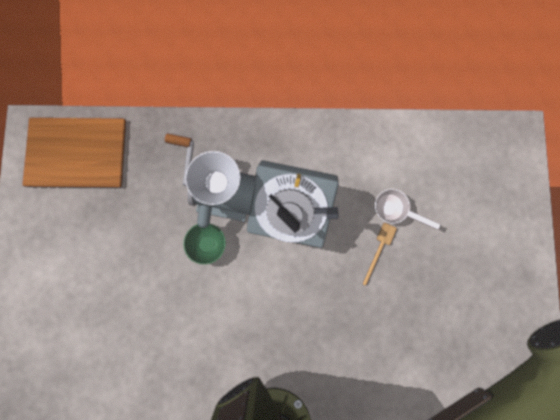

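The scene view shows the mill from behind, with the brass marker at (250,212) and the lever at (225,182). In the top view the dial is centred near (297,212), the pointer is at (272,197), the marker at (298,181) and the lever at (326,213).

```bash
python3 - <<'E'
from h import *
for n,box in(("top",(240,150,350,255)),("scene",(200,155,320,245))):
    d=np.load(n+".npz"); c=d["c"];P=d["P"]
    hsv=cv2.cvtColor(c,cv2.COLOR_RGB2HSV).astype(int)
    m=np.zeros(c.shape[:2],bool); x0,y0,x1,y1=box; m[y0:y1,x0:x1]=1
    H,S,V=hsv[...,0],hsv[...,1],hsv[...,2]
    w=m&(V>190)&(S<40); br=m&(H>12)&(H<32)&(S>120)&(V>90); bl=m&(V<55)
    if n=="top": w&=np.mgrid[:420,:560][1]>255
    q=P[w]; q=q[np.isfinite(q[:,0])&(q[:,2]>.09)&(q[:,2]<.21)]
    for k in range(6):
        mu=q.mean(0); nn=np.linalg.svd(q-mu,full_matrices=False)[2][2]; nn*=np.sign(nn[2]); e=(q-mu)@nn
        q=q[abs(e)<max(.003,1.5*e.std())]
    print(n,w.sum(),len(q),"normal",nn,"tilt",np.degrees(np.arccos(nn[2])),"yaw",np.degrees(np.arctan2(-nn[1],-nn[0])),mu,"res",e.std())
    # radial extent of the white annulus
    for nm,k in(("brass",br),("black",bl)):
        v,u=np.where(k); p=P[k]; print(nm,len(u),u.mean(),v.mean(),np.nanmedian(p,0),np.nanmax(p[:,2]))
    big=cv2.resize(c[y0:y1,x0:x1],None,fx=5,fy=5,interpolation=cv2.INTER_CUBIC); save(n+"_c.png",big)
E
```

```text
top 1099 943 normal [-0.48842757  0.09761998  0.86712677] tilt 29.87355044612314 yaw -11.302540703782848 [ 0.61038255 -0.03858676  0.15270008] res 0.0014402455329031825
brass 27 297.44444444444446 180.4814814814815 [ 0.66594798 -0.05789064  0.23470696] 0.2390845121927938
black 215 287.7860465116279 217.1767441860465 [ 0.57342974 -0.0359153   0.22379754] 0.2400497215391174
scene 640 523 normal [-0.49096472  0.09670568  0.86579539] tilt 30.026347387429222 yaw -11.142946725402648 [ 0.63957032 -0.02592556  0.16593197] res 0.001004112731030114
brass 168 245.11309523809524 206.89880952380952 [ 0.67630979 -0.05717215  0.2186937 ] 0.24212644071827305
black 587 265.36967632027256 193.4770017035775 [ 0.59396553 -0.03429327  0.21061958] 0.23970138694411092
```

View pics/top_c.png

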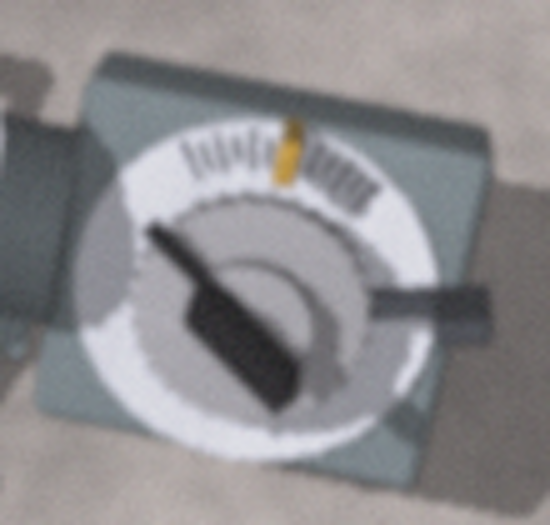

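The crop shows the pointer at upper left, the brass marker at the top and the lever at the right (3 o'clock). Next I need the dial centre and the angles.

```bash
cat >> h.py <<'E'
psi=np.radians(-11.2); C0=None
u2=np.array([np.cos(psi),np.sin(psi),0]); L=np.array([-np.sin(psi),np.cos(psi),0])
N=-.5*u2+np.array([0,0,np.sqrt(.75)]); E=np.sqrt(.75)*u2+np.array([0,0,.5])
def ray(px,M,f,cc,pt):  # pixel -> point on plane (normal N through pt)
    d=M[:3,:3]@np.array([(px[0]-cc[0])/f,(px[1]-cc[1])/f,1]); o=M[:3,3]
    return o+d*((pt-o)@N)/(d@N)
E
python3 - <<'E'
from h import *
mu0=np.array([0.625,-0.0323,0.1593]) # on face
for n,box in(("top",(255,150,350,255)),("scene",(215,155,310,245))):
    d=np.load(n+".npz"); c,P,M,f,cc=[d[k] for k in("c","P","M","f","cc")]
    hsv=cv2.cvtColor(c,cv2.COLOR_RGB2HSV).astype(int); H,S,V=hsv[...,0],hsv[...,1],hsv[...,2]
    m=np.zeros(c.shape[:2],bool); x0,y0,x1,y1=box; m[y0:y1,x0:x1]=1
    w=m&(V>185)&(S<40)
    h=(P-mu0)@N; 
    w&=abs(h)<.006
    v,u=np.where(w); q=np.array([ray(p,M,f,cc,mu0) for p in zip(u,v)])
    ab=np.c_[(q-mu0)@E,(q-mu0)@L].astype(np.float32)
    print(n,"h",np.nanmedian(h[w]))
    hull=cv2.convexHull(ab*1000)[:,0]
    x=hull; A=np.c_[2*x,np.ones(len(x))]; s=np.linalg.lstsq(A,(x**2).sum(1),rcond=None)[0]
    print("minenc",cv2.minEnclosingCircle(ab*1000),"lsq",s[:2],np.sqrt(s[2]+s[:2]@s[:2]))
    cen=mu0+E*s[0]/1000+L*s[1]/1000; print("centre",cen)
    # features in dial coordinates relative to z=.15 point
    for nm,k in(("brass",m&(H>12)&(H<32)&(S>120)&(V>90)),("black",m&(V<55)&(h>.02))):
        p=P[k]; p=p[np.isfinite(p[:,0])]
        print(nm,len(p),"a,l,h",*(np.median((p-mu0)@e) for e in(E,L,N)))
E
```

```text
top h 0.0007996657137040318
minenc ((-19.751384735107422, -14.517987251281738), 98.1947021484375) lsq [-19.39717793 -14.79626786] 97.31743577691043
centre [ 0.60564753 -0.04355164  0.14960141]
brass 27 a,l,h 0.07704848294842484 -0.0182123886248888 0.04370943990362991
black 214 a,l,h -0.0109389902453579 -0.013394661122113762 0.08447969436491004
scene h -0.0008616110156565169
minenc ((-12.765262603759766, -10.641752243041992), 98.19237518310547) lsq [-13.76463486 -11.7725562 ] 96.29307023496186
centre [ 0.61101987 -0.04153297  0.15241768]
brass 150 a,l,h 0.0824003156888379 -0.01298171927344927 0.025914865060119426
black 466 a,l,h -0.000979951491188475 -0.004848992162779446 0.06840346712866613
```

```bash
cat >> h.py <<'E'
C=np.array([.606,-.043,.150])
def D(th): th=np.radians(th); return np.cos(th)*E+np.sin(th)*L   # th: left of upslope
def head(th): d=D(th); return np.degrees(np.arctan2(d[1],d[0]))
def togo(p,yaw=None):
    s=arm.get_state(); Rm=R.from_euler('xyz',s["eef_rot"],degrees=True).as_matrix()
    o=Rm.T@(np.array(p)-s["eef_pos"])*1000
    t=None
    if yaw is not None:  # heading wanted of tool x line (mod 180)
        cur=np.degrees(np.arctan2(Rm[1,0],Rm[0,0])); t=np.radians((cur-yaw+90)%180-90)
    print("offset",o.round(1),"twist",t)
E
python3 - <<'E'
from h import *
d=arm.get_image("wrist"); print(np.array(d["mount"]).round(3),d["fov_y"])
d=np.load("top.npz"); M,f,cc=d["M"],d["f"],d["cc"]
for nm,p,h in(("tip",(272,196),.041),("mark",(298,183),.041),("bartop end up",(278,208.5),.089),("bartop lo",(295.5,231),.089)):
    q=ray(p,M,f,cc,C+N*h)-C; a,l=q@E,q@L; print(nm,a,l,np.degrees(np.arctan2(l,a)))
togo([.56,-.05,.36],13)
E
```

```text
[[ 0.    -0.953 -0.303  0.079]
 [ 1.     0.    -0.001  0.   ]
 [ 0.001 -0.303  0.953 -0.143]
 [ 0.     0.     0.     1.   ]] 66.78516496473375
tip 0.040692110589794245 0.05172241117931763 51.80644053973885
mark 0.08871147495930487 -0.006554439591974388 -4.225615650505504
bartop end up 0.029779202535501093 0.02899626944687438 44.236822655623605
bartop lo -0.020143146749706978 -0.02452553727686585 -129.39671234331846
offset [-534.2  424.7 -129. ] twist 0.000924046332279449
```

Call:
step_arm:
  plan:
    - {"offset": [0,0,-60],"twist": 0,"grip": 0}
    - {"offset": [-40,30,-129],"twist": 0,"grip": 0}
    - {"offset": [-534,425,-129],"twist": 0,"grip": 0}
    - {"offset": [-534,425,-129],"twist": 0,"grip": 0}
    - {"offset": [-534,425,-129],"twist": 0,"grip": 0}
    - {"offset": [-534,425,-129],"twist": 0,"grip": 0}
    - {"offset": [-534,425,-129],"twist": 0,"grip": 0}
    - {"offset": [-534,425,-129],"twist": 0,"grip": 0}
    - {"offset": [-534,425,-129],"twist": 0,"grip": 0}
    - {"offset": [-534,425,-129],"twist": 0,"grip": 0}

```text
time: 1.4
eef_pos: [0.47, -0.1624, 0.3563]
eef_rot: [180.0, 0.0, -166.9]
ft_force: [0.7, -1.5, 0.8]
finger_gap: 0.0852
grasp_force: 0.0
```

```bash
python3 - <<'E'
from h import *
s=arm.get_state();print(s["eef_pos"],s["eef_rot"]);togo([.56,-.05,.36],13)
E
```

```text
[ 0.46999415 -0.16243558  0.35626683] [ 1.79994405e+02  2.63517420e-02 -1.66925826e+02]
offset [-113.1   89.2   -3.7] twist 0.0012945851668376884
```

Call:
step_arm:
  plan:
    - {"offset": [-57,45,-2],"twist": 0,"grip": 0}
    - {"offset": [-113,89,-4],"twist": 0,"grip": 0}
    - {"offset": [-113,89,-4],"twist": 0,"grip": 0}
    - {"offset": [-113,89,-4],"twist": 0,"grip": 0}

```text
time: 1.9
eef_pos: [0.5596, -0.0513, 0.3591]
eef_rot: [180.0, -0.1, -166.9]
ft_force: [-0.9, -1.0, 0.5]
finger_gap: 0.0852
grasp_force: 0.0
```

```bash
python3 - <<'E'
from h import *
c,P,M,f,cc=grab("wrist"); save("w1.png",c); np.savez("w1.npz",c=c,P=P,M=M,f=f,cc=cc)
print(arm.get_state()["eef_pos"])
E
```

```text
[ 0.55910413 -0.05228343  0.35986702]
```

View pics/w1.png

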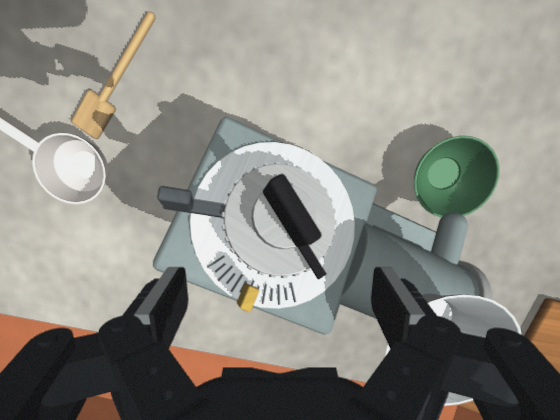

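The wrist view is sharp: pointer tip at (323,277), marker at (249,297), lever blade at (176,199) and dial centre near (273,222).

```bash
cat >> h.py <<'E'
def meas(c,P,M,f,cc,r=.16,fit=True):
    hsv=cv2.cvtColor(c,cv2.COLOR_RGB2HSV).astype(int); H,S,V=hsv[...,0],hsv[...,1],hsv[...,2]
    a,l,h=[(P-C)@e for e in(E,L,N)]; near=np.hypot(a,l)<r
    if fit:
        w=near&(V>190)&(S<30)&(abs(h)<.006); print("face h",np.median(h[w]))
        q=P[w]; mu=q.mean(0); nn=np.linalg.svd(q-mu,full_matrices=False)[2][2]; nn*=np.sign(nn[2]); print("tilt",np.degrees(np.arccos(nn[2])),"psi",np.degrees(np.arctan2(-nn[1],-nn[0])))
        x=cv2.convexHull(np.c_[a[w],l[w]].astype(np.float32))[:,0]
        s=np.linalg.lstsq(np.c_[2*x,np.ones(len(x))],(x**2).sum(1),rcond=None)[0]; print("centre shift E,L",s[:2],"r",np.sqrt(s[2]+s[:2]@s[:2]))
        for _ in range(3):
            rr=np.hypot(*(x-s[:2]).T); k=rr>np.median(rr)-.002; x=x[k]; s=np.linalg.lstsq(np.c_[2*x,np.ones(len(x))],(x**2).sum(1),rcond=None)[0]
        print("  robust",s[:2],np.sqrt(s[2]+s[:2]@s[:2]))
    def rep(nm,k):
        if k.sum()<5: print(nm,"none"); return
        A,B=a[k],l[k]; print(nm,k.sum(),"a,l,h",A.mean(),B.mean(),np.median(h[k]),"ang",np.degrees(np.arctan2(B.mean(),A.mean())))
        X=np.c_[A,B]; d=np.linalg.svd(X-X.mean(0),full_matrices=False)[2][0]; d*=np.sign(d[0]); print("   axis ang",np.degrees(np.arctan2(d[1],d[0])),"extent",np.ptp((X-X.mean(0))@d))
    rep("brass top",near&(H>10)&(H<35)&(S>100)&(h>.039)&(h<.05))
    rep("bar top",near&(V<70)&(h>.084)&(h<.094))
    rep("pointer",near&(V<70)&(h>.034)&(h<.05)&(np.hypot(a,l)>.045)&(np.hypot(a,l)<.085)&(S<90))
    rep("lever top",near&(h>.055)&(h<.068)&(np.hypot(a,l)>.08)&(np.hypot(a,l)<.135))
E
python3 - <<'E'
from h import *
d=np.load("w1.npz"); meas(*[d[k] for k in("c","P","M","f","cc")])
E
```

```text
face h -0.00012832091180002244
tilt 29.953888364880676 psi -11.181619809036468
centre shift E,L [ 0.00111246 -0.00045452] r 0.09832704124463666
  robust [ 0.00111246 -0.00045452] 0.09832704124463666
brass top 282 a,l,h 0.0910739822439847 -0.0036093269268994625 0.043745588234865185 ang -2.2694849921722633
   axis ang -0.4019212758342913 extent 0.022833415168679698
bar top 1323 a,l,h 0.0021444990906713196 -0.0011459203055458466 0.08847598672123222 ang -28.117968669315292
   axis ang 54.01457833476704 extent 0.06882859932174158
pointer 260 a,l,h 0.036169373802018366 0.04680003883746932 0.043640179461958264 ang 52.30138474469789
   axis ang 54.3618907908484 extent 0.028368380896576548
lever top 507 a,l,h 0.02863016354333838 -0.10600321622799874 0.06161158931502123 ang -74.88574222749583
   axis ang -75.721109963841 extent 0.030005437168444185
```

```bash
cat >> h.py <<'E'
C=C+.0015*E-.0008*L
G=C+.07*N
E
python3 - <<'E'
from h import *
print(G,arm.get_state()["joint_pos"]); togo(G+[0,0,.06],41); togo(G+[0,0,-.015],41); togo(G+[0,0,-.015],-12.8)
E
```

```text
[ 0.57278548 -0.03723888  0.21137178] [ 1.51448128e+01 -4.94440443e-01  1.55999842e+01  6.68297581e-03
 -1.06144831e+02 -9.20683220e+01]
offset [-16.8  11.6  88.5] twist -0.48738962171290623
offset [-16.9  11.6 163.5] twist -0.48738962171290623
offset [-16.9  11.6 163.5] twist 0.45159751586004326
```

Call:
step_arm:
  plan:
    - {"offset": [-8,6,30],"twist": -0.18,"grip": 0}
    - {"offset": [-17,12,70],"twist": -0.36,"grip": 0}
    - {"offset": [-17,12,95],"twist": -0.49,"grip": 0}
    - {"offset": [-17,12,120],"twist": -0.49,"grip": 0}
    - {"offset": [-17,12,145],"twist": -0.49,"grip": 0}
    - {"offset": [-17,12,163],"twist": -0.49,"grip": 0}
    - {"offset": [-17,12,163],"twist": -0.49,"grip": 0.3}
    - {"offset": [-17,12,163],"twist": -0.49,"grip": 0.5}
    - {"offset": [-17,12,163],"twist": -0.49,"grip": 0.5}
  newtons: 20

```text
time: 3.08
eef_pos: [0.5734, -0.0367, 0.1984]
eef_rot: [-179.9, 0.1, -138.9]
ft_force: [-0.2, 0.5, -0.0]
finger_gap: 0.0426
grasp_force: 0.0
```

Call:
step_arm:
  plan:
    - {"offset": [0,0,0],"twist": 0.12,"grip": 0.5}
    - {"offset": [0,0,0],"twist": 0.24,"grip": 0.5}
    - {"offset": [0,0,0],"twist": 0.36,"grip": 0.5}
    - {"offset": [0,0,0],"twist": 0.48,"grip": 0.52}
    - {"offset": [0,0,0],"twist": 0.6,"grip": 0.54}
    - {"offset": [0,0,0],"twist": 0.72,"grip": 0.57}
    - {"offset": [0,0,0],"twist": 0.83,"grip": 0.6}
    - {"offset": [0,0,0],"twist": 0.94,"grip": 0.65}
    - {"offset": [0,0,0],"twist": 0.94,"grip": 0.7}
    - {"offset": [0,0,0],"twist": 0.94,"grip": 0.7}

```text
time: 4.32
eef_pos: [0.5739, -0.0357, 0.1989]
eef_rot: [179.9, 0.2, 167.5]
ft_force: [0.1, 5.7, 5.5]
finger_gap: 0.0256
grasp_force: 4.6
```

```bash
python3 - <<'E'
from h import *
s=arm.get_state(); print(s["ft_force"],s["eef_rot"],s["finger_gap"])
meas(*grab("top"),fit=False); meas(*grab("wrist"),fit=False)
E
```

```text
[0.09569112 5.65392611 5.46639856] [1.79869566e+02 1.74730372e-01 1.67477307e+02] 0.02557004417515586
brass top none
bar top 5 a,l,h -0.027837182555441754 -0.005795913224157 0.08894490918045897 ang -168.2386150637092
   axis ang -88.80464785856644 extent 0.01029578967406115
pointer none
lever top 67 a,l,h 0.02602028513840256 -0.10474130183358103 0.061781777153175316 ang -76.04875801645976
   axis ang -71.56546798410479 extent 0.0286390408778256
brass top none
bar top 7867 a,l,h 0.0015316722837674813 0.001088373623610934 0.08856228719308816 ang 35.39678837502454
   axis ang 13.810131954900402 extent 0.068346221768503
pointer none
lever top 2025 a,l,h 0.026092059545691545 -0.10350091246265802 0.06159140061559219 ang -75.85084009633344
   axis ang -75.46456028551545 extent 0.030942174210691103
```

Bar at 13.8° with the gap at 25 mm. Close onto the bar.

Call:
step_arm:
  plan:
    - {"offset": [0,0,0],"twist": 0,"grip": 0.75}
    - {"offset": [0,0,0],"twist": 0,"grip": 0.8}
    - {"offset": [0,0,0],"twist": 0,"grip": 0.85}
    - {"offset": [0,0,0],"twist": 0,"grip": 0.85}
  newtons: 25

```text
time: 4.92
eef_pos: [0.5738, -0.0362, 0.1987]
eef_rot: [179.9, 0.2, 167.4]
ft_force: [0.3, 4.5, 5.2]
finger_gap: 0.0178
grasp_force: 23.8
```

```bash
python3 - <<'E'
from h import *
s=arm.get_state(); print(s["ft_force"],s["eef_rot"],s["finger_gap"])
meas(*grab("wrist"),fit=False)
E
```

```text
[0.32317344 4.53034975 5.20787475] [1.79919771e+02 1.61406373e-01 1.67427674e+02] 0.017810878895897296
brass top none
bar top 7788 a,l,h 0.0013581495538472997 0.0008269023963425598 0.08853083881999324 ang 31.334930918724734
   axis ang 0.3017300032252392 extent 0.06793306970741822
pointer none
lever top 2033 a,l,h 0.026048151367400695 -0.10348270824408588 0.06151107404882891 ang -75.87131102657963
   axis ang -75.63312177813143 extent 0.030917230904197165
```

Call:
step_arm:
  plan:
    - {"offset": [0,0,0],"twist": 0.036,"grip": 0.85}
    - {"offset": [0,0,0],"twist": 0.036,"grip": 0.85}
    - {"offset": [0,0,0],"twist": 0.036,"grip": 0.5}
    - {"offset": [0,0,0],"twist": 0.036,"grip": 0}
    - {"offset": [0,0,0],"twist": 0.036,"grip": 0}
    - {"offset": [0,0,-55],"twist": 0.036,"grip": 0}
    - {"offset": [0,0,-110],"twist": 0.036,"grip": 0}
    - {"offset": [20,0,-150],"twist": 0.036,"grip": 0}
    - {"offset": [20,0,-160],"twist": 0.036,"grip": 0}
    - {"offset": [20,0,-160],"twist": 0.036,"grip": 0}

```text
time: 6.22
eef_pos: [0.5537, -0.0321, 0.3571]
eef_rot: [180.0, 0.0, 165.2]
ft_force: [-0.1, -0.2, -0.3]
finger_gap: 0.0854
grasp_force: 0.0
```

```bash
python3 - <<'E'
from h import *
s=arm.get_state(); print(s["ft_force"],s["eef_rot"],s["eef_pos"])
g=grab("wrist"); save("w2.png",g[0]); meas(*g)
save("w2c.png",cv2.resize(g[0][120:330,130:400],None,fx=2.8,fy=2.8,interpolation=cv2.INTER_CUBIC))
E
```

```text
[-0.14091459 -0.16632596 -0.25784513] [1.79965904e+02 9.60675064e-03 1.65220546e+02] [ 0.5536788  -0.03212584  0.35705747]
face h -0.00012096803790735683
tilt 30.005604508908245 psi -11.206241914591578
centre shift E,L [-0.00087997  0.00031705] r 0.09858445283911416
  robust [-0.00087997  0.00031705] 0.09858445283911416
brass top 284 a,l,h 0.08907843622483437 -0.002084677557502198 0.04369540079342616 ang -1.3406322794991967
   axis ang -2.015824783930893 extent 0.023329904678828877
bar top 1363 a,l,h 0.001209263845258603 0.00043272680152325557 0.08858168870547296 ang 19.68940184709222
   axis ang -1.359722345354156 extent 0.06837115155900342
pointer 235 a,l,h 0.05895877189990444 -0.0011666497671193776 0.0438703989371309 ang -1.1335952821442346
   axis ang -1.8086825975735394 extent 0.028118766068867818
lever top 458 a,l,h 0.02702810392725399 -0.10432836416037514 0.0616157837084742 ang -75.47583246336339
   axis ang -75.01872370042763 extent 0.029952185989509328
```

View pics/w2c.png

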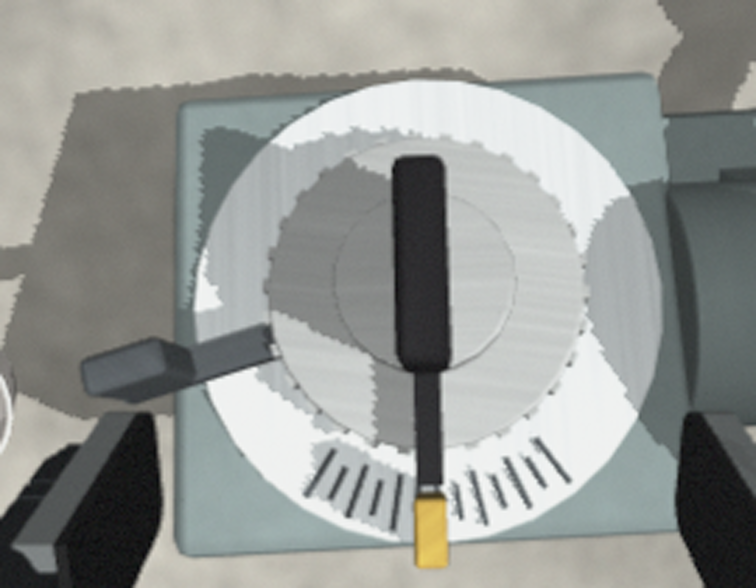

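The pointer is in line with the marker to within about 0.3°. Next is the lever: push it from its upslope side with the fingers shut.

```bash
cat >> h.py <<'E'
C=np.array([.606,-.043,.150])+.0008*E-.0006*L
def Q(th,back,h=.033,r=.108):
    t=np.sin(np.radians(th))*E-np.cos(np.radians(th))*L
    p=C+r*D(th)-back*t+h*N; return p,np.degrees(np.arctan2(t[1],t[0]))
E
python3 - <<'E'
from h import *
print(arm.get_state()["joint_pos"])
p,y=Q(-75,.04); print(p,y,p[0]); togo(p,y)
E
```

```text
[ 1.74069420e+01 -1.67395814e+00  1.40022736e+01 -4.64763297e-02
 -1.05779132e+02 -1.22204029e+02]
[ 0.62869557 -0.14389706  0.21227358] -174.00787626597904 0.6286955697169592
offset [-101.4  -88.9  143.2] twist -0.36262059139445707
```

Call:
step_arm:
  plan:
    - {"offset": [-50,-44,0],"twist": -0.13,"grip": 0.5}
    - {"offset": [-101,-89,0],"twist": -0.26,"grip": 1}
    - {"offset": [-101,-89,0],"twist": -0.26,"grip": 1}
    - {"offset": [-101,-89,40],"twist": -0.26,"grip": 1}
    - {"offset": [-101,-89,80],"twist": -0.26,"grip": 1}
    - {"offset": [-101,-89,110],"twist": -0.26,"grip": 1}
    - {"offset": [-101,-89,130],"twist": -0.26,"grip": 1}
    - {"offset": [-101,-89,143],"twist": -0.26,"grip": 1}
    - {"offset": [-101,-89,143],"twist": -0.26,"grip": 1}
  newtons: 40

```text
time: 7.4
eef_pos: [0.6278, -0.1438, 0.2126]
eef_rot: [180.0, -0.1, -179.9]
ft_force: [0.6, 0.1, 0.8]
finger_gap: 0.0002
grasp_force: 0.0
```

```bash
python3 - <<'E'
from h import *
s=arm.get_state(); print(s["eef_pos"],s["eef_rot"],s["ft_force"],s["finger_gap"])
for th in(-75,-82,-89,-96,-103,-110): print(th,end=" "); p,y=Q(th,.018); togo(p,max(y%360,131))
g=grab("top"); save("t2.png",cv2.resize(g[0][140:270,230:380],None,fx=4,fy=4)); meas(*g,fit=False)
E
```

```text
[ 0.62784318 -0.14383627  0.21260459] [ 1.79991463e+02 -1.49747557e-01 -1.79897032e+02] [0.62205291 0.10996236 0.84093759] 0.00023258818918588388
-75 offset [18.3 -2.  11. ] twist -0.10278515704726572
-82 offset [29.8 -4.6 17.3] twist 0.03639393917081894
-89 offset [41.4 -5.6 23.8] twist 0.17712136328642775
-96 offset [53.  -4.9 30.5] twist 0.318047271274379
-103 offset [64.3 -2.6 37.2] twist 0.45779886875402054
-110 offset [75.3  1.2 43.8] twist 0.5951371215692413
brass top none
bar top 117 a,l,h 0.006120835319301767 -0.0025559622564700155 0.08937907017952582 ang -22.664629540737174
   axis ang -19.481636991629113 extent 0.1286056621998484
pointer 9 a,l,h 0.05087348641680779 -0.0019923716134177213 0.04468823276625047 ang -2.242743410316263
   axis ang 16.89288830258497 extent 0.011115483055702827
lever top 68 a,l,h 0.02726335083300357 -0.10441798664091052 0.06184124913841808 ang -75.36686029579552
   axis ang -79.76701003648438 extent 0.02925906207790489
```

View pics/t2.png

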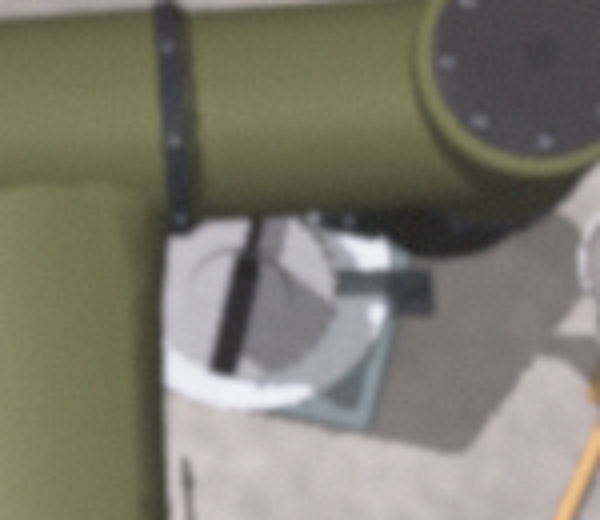

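The arm covers the upper dial and the fingers are behind the lever (at (390,290) in the crop). The path is clear, so I'll push along the arc.

Call:
step_arm:
  plan:
    - {"offset": [9,-1,5],"twist": 0,"grip": 1}
    - {"offset": [18,-2,11],"twist": 0,"grip": 1}
    - {"offset": [24,-3,14],"twist": 0,"grip": 1}
    - {"offset": [30,-5,17],"twist": 0.04,"grip": 1}
    - {"offset": [36,-5,20],"twist": 0.1,"grip": 1}
    - {"offset": [41,-6,24],"twist": 0.18,"grip": 1}
    - {"offset": [53,-5,30],"twist": 0.32,"grip": 1}
    - {"offset": [64,-3,37],"twist": 0.46,"grip": 1}
    - {"offset": [75,1,44],"twist": 0.6,"grip": 1}
    - {"offset": [75,1,44],"twist": 0.6,"grip": 1}

```text
time: 8.7
eef_pos: [0.5526, -0.1435, 0.1702]
eef_rot: [-180.0, -0.0, 145.7]
ft_force: [-0.0, 0.3, 0.8]
finger_gap: 0.0003
grasp_force: 0.0
```

```bash
python3 - <<'E'
from h import *
s=arm.get_state(); print(s["eef_pos"],s["eef_rot"],s["ft_force"],s["joint_pos"])
for th in(-110,-116,-122,-128,-134,-140,-144,-148): print(th,end=" "); p,y=Q(th,.018); togo(p,max(y%360,131))
meas(*grab("wrist"),fit=False)
E
```

```text
[ 0.55255409 -0.14348316  0.17022103] [-1.79975214e+02 -1.94002005e-02  1.45727976e+02] [-0.03420815  0.31519164  0.8022927 ] [ 5.58094079e+00 -2.00931064e+00 -5.81059448e+00  6.60996208e-03
 -8.62294926e+01 -1.29853397e+02]
-110 offset [0.5 0.6 1.3] twist -0.004819677112070066
-116 offset [10.4 -0.8  6.8] twist 0.1102269356348891
-122 offset [20.5 -0.9 12.2] twist 0.22235175891653516
-128 offset [30.7  0.1 17.4] twist 0.2570516660942067
-134 offset [40.8  2.4 22.3] twist 0.2570516660942067
-140 offset [50.8  5.7 26.8] twist 0.2570516660942067
-144 offset [57.3  8.5 29.7] twist 0.2570516660942067
-148 offset [63.7 11.9 32.3] twist 0.2570516660942067
brass top none
bar top 9202 a,l,h 0.0026437889631850697 -0.08386704652921594 0.08883383385843382 ang -88.19443024012314
   axis ang -82.0694152205735 extent 0.15340569377441676
pointer none
lever top 3389 a,l,h -0.026122013080136487 -0.103940521650534 0.06159061263827684 ang -104.1072376053332
   axis ang -4.817728640601632 extent 0.06567906837633686
```

Call:
step_arm:
  plan:
    - {"offset": [5,0,3],"twist": 0.05,"grip": 1}
    - {"offset": [10,-1,7],"twist": 0.11,"grip": 1}
    - {"offset": [20,-1,12],"twist": 0.22,"grip": 1}
    - {"offset": [31,0,17],"twist": 0.26,"grip": 1}
    - {"offset": [36,1,20],"twist": 0.26,"grip": 1}
    - {"offset": [41,2,22],"twist": 0.26,"grip": 1}
    - {"offset": [46,4,25],"twist": 0.26,"grip": 1}
    - {"offset": [51,6,27],"twist": 0.26,"grip": 1}

```text
time: 9.75
eef_pos: [0.5196, -0.1155, 0.1482]
eef_rot: [179.8, 1.1, 130.7]
ft_force: [27.2, -38.8, 1.1]
finger_gap: -0.0001
grasp_force: 22.2
```

```bash
python3 - <<'E'
from h import *
s=arm.get_state(); print(s["eef_pos"],s["eef_rot"],s["ft_force"],s["joint_pos"])
for th in(-140,-144,-148,-152): print(th,end=" "); p,y=Q(th,.018); togo(p,131)
g=grab("top"); save("t3.png",cv2.resize(g[0][140:270,230:380],None,fx=4,fy=4)); meas(*g,fit=False)
E
```

```text
[ 0.51963847 -0.11546989  0.14817415] [179.82598271   1.07071695 130.74121458] [ 27.21585429 -38.76546878   1.11954991] [   9.71358927   -8.66705277  -14.61764909    0.83340051  -83.34902412
 -149.06221596]
-140 offset [ 7.9 -1.   4.6] twist -0.0045166575714847505
-144 offset [15.   0.   7.3] twist -0.0045166575714847505
-148 offset [22.1  1.6  9.8] twist -0.0045166575714847505
-152 offset [29.1  3.6 12.1] twist -0.0045166575714847505
brass top 27 a,l,h 0.0912352572031521 -0.0026635354754653757 0.04376766694943022 ang -1.6722264170708852
   axis ang -4.581798794735527 extent 0.020178576448350534
bar top 39 a,l,h 0.02467648677359871 -0.0010215822580039169 0.08947950030744822 ang -2.370635154725055
   axis ang -9.279840270931954 extent 0.01957164961221478
pointer 13 a,l,h 0.05821742094427161 -0.00194756917671463 0.04483250715360875 ang -1.9160226157319964
   axis ang 1.8302130457894519 extent 0.02109649117738132
lever top none
```

View pics/t3.png

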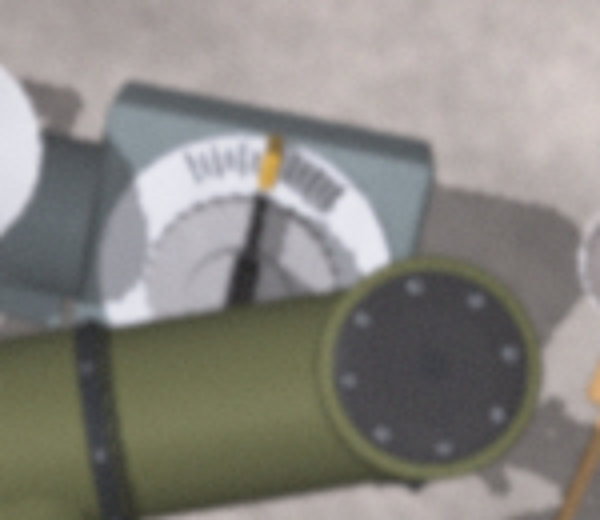

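The pointer is still on the marker, and the force directly opposes the push (47 N), so the lever looks to be at its stop. I'll back off, lift and check its angle.

Call:
step_arm:
  plan:
    - {"offset": [-10,0,-5],"twist": 0,"grip": 1}
    - {"offset": [-30,0,-12],"twist": 0,"grip": 1}
    - {"offset": [-30,0,-60],"twist": 0,"grip": 1}
    - {"offset": [-30,0,-120],"twist": 0,"grip": 1}
    - {"offset": [-30,0,-180],"twist": 0,"grip": 1}
    - {"offset": [-10,0,-210],"twist": -0.18,"grip": 1}
    - {"offset": [-10,40,-210],"twist": -0.3,"grip": 1}
    - {"offset": [-10,40,-210],"twist": -0.3,"grip": 1}

```text
time: 10.8
eef_pos: [0.5521, -0.0888, 0.3509]
eef_rot: [-179.9, -0.3, 148.3]
ft_force: [-0.8, 0.0, -1.1]
finger_gap: -0.0002
grasp_force: 0.0
```

```bash
python3 - <<'E'
from h import *
s=arm.get_state(); print(s["eef_pos"],s["eef_rot"],s["ft_force"])
g=grab("wrist"); save("w3.png",g[0]); meas(*g)
E
```

```text
[ 0.55208287 -0.08884864  0.35087333] [-179.92635068   -0.26679518  148.26566615] [-0.79951868  0.00614664 -1.09783232]
face h -0.00023636865089032437
tilt 30.015539443031066 psi -11.147992691192924
centre shift E,L [-1.53046474e-05 -2.01704019e-04] r 0.09850512261185072
  robust [-1.53046474e-05 -2.01704019e-04] 0.09850512261185072
brass top 323 a,l,h 0.08978320677302397 -0.002649743727467156 0.04369137834910283 ang -1.690461755163268
   axis ang -1.4090377415246018 extent 0.023781676741243474
bar top 1504 a,l,h 0.0022011994728554675 -0.0002968480555318719 0.08849284158540663 ang -7.680423933549264
   axis ang -1.4090794555578448 extent 0.06832893522583657
pointer 286 a,l,h 0.059215562367557505 -0.0017474258327743108 0.04375013313239265 ang -1.6902833372751465
   axis ang -1.2009937746902344 extent 0.028391887934081005
lever top 386 a,l,h -0.0740268552755023 -0.07791209007667177 0.06154755438793724 ang -133.53520731182425
   axis ang 46.16078955387543 extent 0.029244713481019757
```

View pics/w3.png

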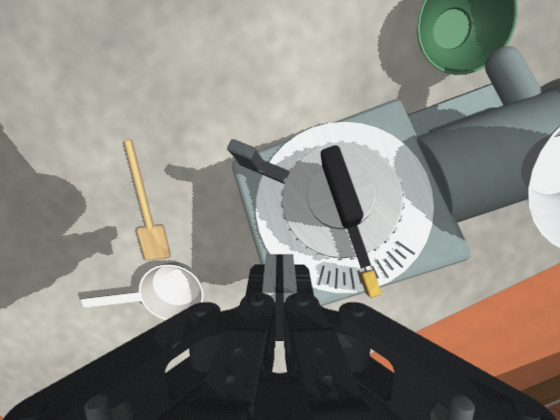

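```bash
python3 - <<'E'
from h import *
p=np.array([.5196,-.1155,.1482])-C; print("tip a,l,h",p@E,p@L,p@N)
b=D(-133.6)*.110; t=np.sin(np.radians(-133.6))*E-np.cos(np.radians(-133.6))*L
print("tang,rad from blade",(p-b)@t,(p-b)@D(-133.6))
for th,bk in((-133.6,.04),(-133.6,.02),(-138,.018),(-142,.018),(-145,.018)): print(th,bk,end=" "); q,y=Q(th,bk,h=.033); togo(q,131)
E
```

```text
tip a,l,h -0.0629042106240973 -0.08730109670822199 0.033777421752549136
tang,rad from blade -0.014651083179640544 -0.0033990292616320516
-133.6 0.04 offset [ -8.2 -50.2 195. ] twist 0.2991095955376507
-133.6 0.02 offset [  8.3 -41.7 202.3] twist 0.2991095955376507
-138 0.018 offset [ 17.2 -38.3 206.5] twist 0.2991095955376507
-142 0.018 offset [ 23.7 -35.4 209.4] twist 0.2991095955376507
-145 0.018 offset [ 28.4 -32.9 211.5] twist 0.2991095955376507
```

Call:
step_arm:
  plan:
    - {"offset": [-8,-50,60],"twist": 0.15,"grip": 1}
    - {"offset": [-8,-50,120],"twist": 0.3,"grip": 1}
    - {"offset": [-8,-50,170],"twist": 0.3,"grip": 1}
    - {"offset": [-8,-50,185],"twist": 0.3,"grip": 1}
    - {"offset": [0,-46,190],"twist": 0.3,"grip": 1}
    - {"offset": [8,-42,192],"twist": 0.3,"grip": 1}
    - {"offset": [12,-40,194],"twist": 0.3,"grip": 1}
    - {"offset": [12,-40,194],"twist": 0.3,"grip": 1}

```text
time: 11.85
eef_pos: [0.5204, -0.118, 0.1603]
eef_rot: [179.9, 0.1, 130.9]
ft_force: [0.4, -0.7, -0.7]
finger_gap: 0.0002
grasp_force: 0.0
```

Call:
step_arm:
  plan:
    - {"offset": [2,1,1],"twist": 0,"grip": 1}
    - {"offset": [4,2,2],"twist": 0,"grip": 1}
    - {"offset": [4,2,2],"twist": 0,"grip": 1}

```text
time: 12.22
eef_pos: [0.519, -0.1143, 0.1572]
eef_rot: [-180.0, 0.0, 130.8]
ft_force: [-0.1, -0.3, 0.9]
finger_gap: 0.0001
grasp_force: 0.2
```

Call:
step_arm:
  plan:
    - {"offset": [2,1,1],"twist": 0,"grip": 1}
    - {"offset": [4,2,2],"twist": 0,"grip": 1}
    - {"offset": [4,2,2],"twist": 0,"grip": 1}

```text
time: 12.6
eef_pos: [0.5187, -0.1132, 0.1571]
eef_rot: [-179.9, 0.4, 130.7]
ft_force: [4.3, -13.5, 2.3]
finger_gap: 0.0001
grasp_force: 6.8
```

Call:
step_arm:
  plan:
    - {"offset": [2,1,1],"twist": 0,"grip": 1}
    - {"offset": [4,1,2],"twist": 0,"grip": 1}
    - {"offset": [6,2,3],"twist": 0,"grip": 1}
    - {"offset": [6,2,3],"twist": 0,"grip": 1}
    - {"offset": [6,2,3],"twist": 0,"grip": 1}

```text
time: 13.22
eef_pos: [0.5184, -0.1125, 0.1571]
eef_rot: [-179.9, 1.0, 130.5]
ft_force: [12.7, -33.8, 2.5]
finger_gap: -0.0001
grasp_force: 17.3
```

Call:
step_arm:
  plan:
    - {"offset": [-12,0,-3],"twist": 0,"grip": 1}
    - {"offset": [-30,0,-12],"twist": 0,"grip": 1}
    - {"offset": [-30,0,-60],"twist": 0,"grip": 1}
    - {"offset": [-30,0,-120],"twist": 0,"grip": 1}
    - {"offset": [-30,0,-180],"twist": 0,"grip": 1}
    - {"offset": [-10,0,-210],"twist": -0.18,"grip": 1}
    - {"offset": [-10,40,-210],"twist": -0.3,"grip": 1}
    - {"offset": [-10,40,-210],"twist": -0.3,"grip": 1}

```text
time: 14.22
eef_pos: [0.5534, -0.0834, 0.3604]
eef_rot: [-180.0, -0.2, 148.2]
ft_force: [0.1, -0.1, -1.1]
finger_gap: 0.0003
grasp_force: 0.0
```

```bash
python3 - <<'E'
from h import *
s=arm.get_state(); print(s["eef_pos"],s["eef_rot"],s["ft_force"])
g=grab("wrist"); meas(*g)
c,P,M,f,cc=g
save("w4.png",cv2.resize(c[100:310,190:470],None,fx=2.8,fy=2.8,interpolation=cv2.INTER_CUBIC))
E
```

```text
[ 0.55342792 -0.08335522  0.36043728] [-1.79992838e+02 -1.69142116e-01  1.48214775e+02] [ 0.12939859 -0.13038548 -1.13505918]
face h -0.0002522501906881804
tilt 30.018045350489356 psi -11.154420894573034
centre shift E,L [-0.00029253 -0.00036179] r 0.09864937321618733
  robust [-0.00029253 -0.00036179] 0.09864937321618733
brass top 290 a,l,h 0.09000587776489204 -0.002636243137971429 0.0436901986072306 ang -1.677695260370359
   axis ang -1.88538724791025 extent 0.023211473848199465
bar top 1388 a,l,h 0.0020581277243671052 -0.00024777422058396253 0.08844448492615062 ang -6.864696922314791
   axis ang -1.4533851231107833 extent 0.06841627486130251
pointer 266 a,l,h 0.05930537091230617 -0.0016917258741566236 0.04369946652062204 ang -1.6339578228817297
   axis ang -1.4441582397668218 extent 0.0284065430749699
lever top 368 a,l,h -0.07412721720863387 -0.07799508811736279 0.06137557146035129 ang -133.54350786742236
   axis ang 47.156409818742304 extent 0.029889535586378815
```

View pics/w4.png

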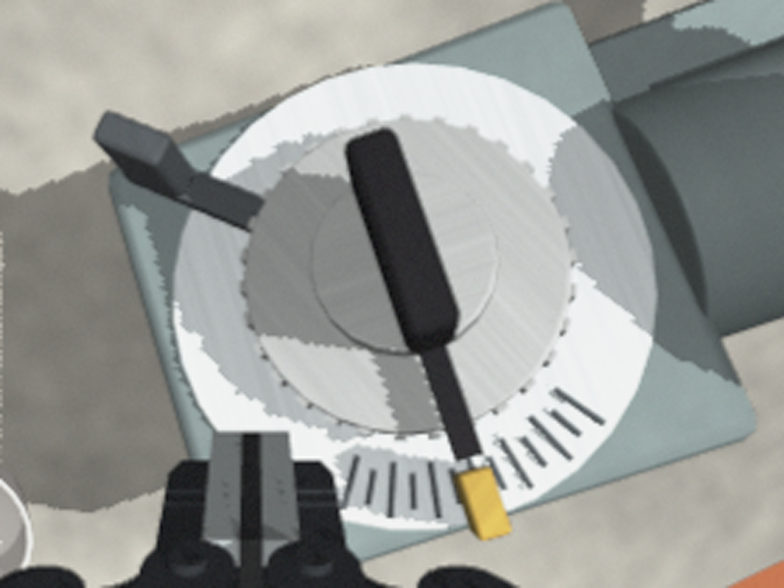

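The lever stopped at the same angle (-133.5°) against 36 N, so it is at the hard stop. The pointer is in line with the marker to within 0.1°, and the robot touches nothing.

```bash
python3 -c "
from bench import arm
print(arm.close_job())"
```

```text
the job is handed in; nothing more can be done
None
```

The job is handed in: the knob's pointer is on the brass marker (about 0.1° off in the last picture), and the lock lever is against a hard stop, stopping at the same angle on two pushes (47 N and 36 N). It swung about 1.02 rad, so the stop being the 1.2 rad one is inferred. The marker didn't move, and I never touched the dish, strainer or spoon.

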